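Bring the crucible carriage to its station and hold its cover open

TASK

Push the covered crucible carriage to the left along its rail until it clicks into the station at the steel pin, where its pull tab stands over the pin. Then tug the cover up by the pull tab to learn whether its hidden catch is holding it, without touching the release slide before that tug; if it is caught, push the release slide fully back (away from the robot) and leave it there. Raise the cover to about half open (some 45 degrees) and finish while still holding it open, with the carriage still in its station and the pot, the jar and the die left where they stand.

Things in the scene. Friction and masses are not known exactly. Their poses are not given: they have to be found in the camera images.
- carriage (a joint): travel of the carriage along its rail, m: 0 at the rail's right end, grows to the left (+y of the rail), 0.14 at the left end. The station is at 0.100: a spring ball drops into a notch there, felt as a push of about 7 N over a crest some 7 mm before the station (and again on leaving it on the far side), and it centres the carriage to about 1 mm; elsewhere 1.5 N of friction. It starts 60 to 100 mm short of the station
- station (a point): tip of the tapered steel pin, 14 mm thick and 32 mm high over the worktop, that stands in front of the fixed rail (a 300 x 70 mm aluminium bar with two steel rods) and marks the station. Its axes are the rail's: +y along the rail to the left, +x across it away from the robot. In the station the centre of the pull tab is directly above the pin
- push_face (a point): centre of the flat right-hand side (faces -y of the rail) of the catch housing, the grey block on the right of the carriage's case: this face is 100 mm long (along x) and 52 mm high, its middle 58 mm over the worktop; push here to move the carriage. Moves with the carriage; axes as the rail's. The housing's top is 84 mm over the worktop
- lid (a joint): opening angle of the cover, rad: 0 shut, 1.3 at its stop (75 degrees). It weighs 0.35 kg and falls shut when let go. If the hidden catch holds, it can be raised by only about 0.04 rad (8 mm at the pull tab) and then stops hard; whether the catch holds at the start is random and cannot be seen
- pull (a point): grip centre of the pull tab, the grey bar that sticks out 50 mm toward the robot from the middle of the cover's front edge: 12 mm thick (along y), 16 to 19 mm high, centre 91 mm over the worktop when shut, 188 mm in front of the hinge and 30 mm in front of the cover's edge. It turns with the cover; when shut its axes are the rail's. Pinch it across its thickness from above; it may turn between the fingers as the cover rises
- lid_hinge (a point): middle of the cover's hinge axis, at the back top edge of the case, 86 mm over the worktop. The axis is the rail's y; the cover's front edge rises as the cover opens. The aluminium cover measures 160 x 104 mm and 10 mm thick, its right edge 58 mm to the right of this point
- release (a joint): travel of the release slide, m: 0 at the start (nearest the robot), 0.020 fully back. Takes 3 to 6 N to push and stays where it is left. At 0.015 or more it has freed the catch, which then stays free
- thumb (a point): middle of the front face (toward the robot) of the release slide, the small upright grey block, 22 x 18 mm and 27 mm high, on top of the catch housing at the right of the cover. The point is 14 mm above the housing's top, 98 mm over the worktop; push it along +x of the rail. It is 18 mm wide (along y) and 16 mm clear of the cover's edge
- pot: bystander: white sample pot, 53 mm wide and 61 mm high, upright to the left of the rail; origin at its underside
- jar: bystander: brown jar with black cap, 58 mm wide and 104 mm high, upright to the left of the rail; origin at its underside
- die: bystander: steel knurled ring, 45 mm wide and 38 mm high, on the worktop to the left of the rail; origin at its underside

How it is judged:
On the way, in this order (a step that is already met when the one before it is completed fails the run):
1. the carriage stands in its station, with the cover shut and the release slide untouched (value of joint carriage between 0.094 and 0.106 m and value of joint lid below 0.015 rad and value of joint release below 0.003 m), for 0.2 s.
2. the cover is tugged up against its catch (or starts to open) while the release slide is still at its start (value of joint lid above 0.02 rad and value of joint release below 0.003 m and value of joint carriage between 0.092 and 0.108 m), for 0.1 s.
At the end, for the whole second after the job is handed in: The cover is held by the fingers between 0.6 and 1.1 rad (34 to 63 degrees) open, the carriage is within 8 mm of its station, the release slide is either untouched (under 3 mm) or pushed back (over 15 mm), and pot, jar and die are within 20 mm of where they stood (value of joint lid between 0.6 and 1.1 rad and contact force between the fingers and lid above 0.4 N and value of joint carriage between 0.092 and 0.108 m and (value of joint release below 0.003 m or value of joint release above 0.015 m) and distance of each of pot, jar, die from where it was at the start of the episode below 0.02 m); the arm keeps its last pose, push and grip.
It fails at once if the pot, the jar or the die is pushed aside or knocked over (distance of any of pot, jar, die from where it was at the start of the episode above 0.03 m).
It also fails if it takes over 69 s, if anything falls off the work surface, if the arm or the gripper's body presses on something with over 40 N, if the wrist force passes 120 N, or if a joint passes its speed limit or range.

ROBOT

A 6-joint arm with a two-finger parallel gripper is mounted at the origin on a cart in front of the work surface, level with it; the furniture and walls round the work are solid. World frame = base frame: x ahead of the robot, y to its left, z up, the work surface at z = 0. Lengths are in m, angles in rad, forces in N, time in s.
With the tool pointing down it reaches from about 0.35 to 0.925 m from the base axis. Payload 6.4 kg.
Tool frame: the origin (TCP) lies on the centre line of the jaws, within the pads' length; the fingertips stand 17 mm ahead of it and the grasp point (between the pads) lies 2 mm behind it; z points along the fingers, y is the direction in which the jaws open and shut (so a half turn about z gives the same grasp; the last joint's range is limited). The gripper opens to 94 mm and grips with 3 to 60 N. Pads are 16 mm wide; open, the fingers measure 119 mm over their backs; the gripper's body (75 mm by 177 mm) begins 78 mm behind the grasp point.
Start: joints at [-1.482, 0.245, 1.558, -0, 1.339, -0.174], TCP at [0.169, -0.628, 0.222] pointing down, gripper open.
Joint ranges: [-3.13, 3.13], [-1.02, 2.26], [0.13, 2.54], [-0.95, 4.09], [0.21, 2.88], [-2.74, 2.74]. Speed limits (rad/s): [2.57, 2.57, 3.14, 3.14, 3.14, 3.14].

INTERFACE

Orientations are given as a rotation vector (axis times angle).
In Python, from bench import robot, imaging gives the robot as it stands. The module is installed in compiled form; this text tells all that it offers.
- The arm moves only by the shell command python3 -m creep 'ROWS' [OPENING]. ROWS is JSON, a list of rows, each a list of 2 entries, a list of its own where there are three numbers: the shift along the tool's x, y, z in cm, then the turn, a rotation vector about the tool's x, y, z in rad. A call has 1 to 20 rows; each row shifts and turns the pose as measured when the row begins, along the tool's axes as they then stand; what a row does not reach is not made up. A row lasts 1/10 s, in which the tool goes at most 50 mm and 8.59 degrees, less where a joint would pass 70% of its speed; a pose out of reach is approached as far as the arm can. A call is refused whole if a number of a shift passes 5 or a number of a turn 0.15, either way. A call with a gripper value outside its range is refused whole. OPENING is the finger opening in cm, from 0 to 9.4, set as the call begins (- or left out, the last holds). The fingers move at their own pace and stop on an object; the grip force is fixed at half the most. Time passes only in rows, so rows that do not move let the fingers close. It gives the time, the measured TCP pose, the force and the opening at its end, in the units of the state.
- robot.read_state(): the state, without advancing time (a new reading comes with each control period).
- imaging.read_camera(name): name is "scene" or "top" or "wrist"; returns the picture (480x640x3 uint8, blue, green, red); there is no depth.
- imaging.camera_model(name): a dict with "mtx" (3x3 intrinsics, pixels), "R" (3x3) and "t" (3): a world point X has camera coordinates R X + t. Camera axes: x right, y down, z forward; pixel columns grow to the right and rows downward; lengths in m; the calibration is good to about 2 mm. A picture is of the moment at which its call begins: read the wrist's pose just before it. camera_model takes no time and is no camera call; for the wrist camera it gives the pose at the moment of the call.
- robot.hand_in(): hands the job in, once; it reports no verdict.
Trained networks look in the newest picture that a camera, given by its name, has taken for a name from the list of things; names that differ only in an ending like _2 or _b are one class to them, and where a whole thing is asked for, a point or a joint stands for the part that bears it (a point fixed in the world has none). Each returns a list of dicts, best first, with "conf" (0 to 1); they miss things now and then, are a little off and sometimes report something else, mostly with a low value. They report only what shows in the picture. A call takes as long as a camera call.
- imaging.spot_in(camera, name): "xyz" ([x, y, z] in m, in world coordinates, good to about 4 mm: the middle of the surface that is visible of it).
- imaging.masks_of(camera, name): "region" (480x640 bool, what is visible of it).
- imaging.spot_point(camera, name): "xyz" ([x, y, z] in m, in world coordinates, good to about 4 mm: a listed point, or the origin of a listed thing).
The state is a dict: "time_s": time; "joint_pos": joint angles; "joint_vel": joint speeds; "joint_efforts": joint torques, N m; "position": TCP position; "ee_rot": TCP orientation; "wrist_force": force on the tool from outside, world axes, zero at the start; "torque": the same for the moment, N m; "finger_gap": finger opening in m.
Only numpy, scipy, OpenCV 4.12 (cv2) and the standard library are available. Lean on these libraries where they do the work, as an engineer would, in place of code of your own. Each camera call takes 0.05 s, during which the arm holds its last target. There are 200 camera calls.

## Working session

There is one attempt and no reset: what is moved stays moved. The work goes in short steps, Python scripts to look and compute and a shell command to move; the robot and the scene stay as the last step left them, time stands still between calls to the robot, and variables do not carry over. Pictures are saved under pics/ and viewed, about 8 in all and at most 12, crops included, and the job is handed in when it is done.

```bash
mkdir -p pics
cat > h.py <<'E'
from bench import robot, imaging
import numpy as np, cv2
from scipy.spatial.transform import Rotation as R
E
python3 - <<'E'
from h import *
s=robot.read_state(); print(s['time_s'],s['position'],s['ee_rot'],R.from_rotvec(s['ee_rot']).as_matrix().round(3).tolist(),s['finger_gap'])
for c in('scene','top'):
    cv2.imwrite(f'pics/{c}0.png',imaging.read_camera(c))
    for n in('station','push_face','pull','lid_hinge','thumb','pot','jar','die'):
        print(c,n,[(np.round(d['xyz'],3).tolist(),round(d['conf'],2)) for d in imaging.spot_point(c,n)[:2]])
print(robot.read_state()['time_s'])
E
```

```text
0.0 [ 0.168799   -0.62712637  0.22138796] [-3.11266619e+00 -4.11344629e-01 -1.25586392e-04] [[0.966, 0.26, -0.0], [0.26, -0.966, 0.002], [0.0, -0.002, -1.0]] 0.09412458663471959
scene station [([0.427, -0.195, 0.029], 0.95), ([0.61, -0.28, 0.086], 0.2)]
scene push_face [([0.502, -0.372, 0.061], 0.85)]
scene pull [([0.469, -0.352, 0.098], 0.64), ([0.419, -0.266, 0.091], 0.61)]
scene lid_hinge [([0.606, -0.281, 0.084], 0.63)]
scene thumb [([0.47, -0.352, 0.099], 0.77), ([0.422, -0.263, 0.09], 0.54)]
scene pot [([0.628, 0.088, 0.003], 0.96)]
scene jar [([0.625, -0.024, 0.001], 0.73)]
scene die [([0.498, 0.045, 0.001], 0.78), ([0.609, -0.277, 0.083], 0.49)]
top station [([0.423, -0.194, 0.032], 0.7)]
top push_face [([0.499, -0.364, 0.059], 0.88)]
top pull [([0.421, -0.266, 0.091], 0.78)]
top lid_hinge [([0.608, -0.277, 0.089], 0.6)]
top thumb []
top pot [([0.628, 0.087, -0.0], 0.64)]
top jar [([0.62, -0.022, -0.002], 0.79)]
top die [([0.495, 0.048, 0.001], 0.75)]
0.9
```

View pics/scene0.png

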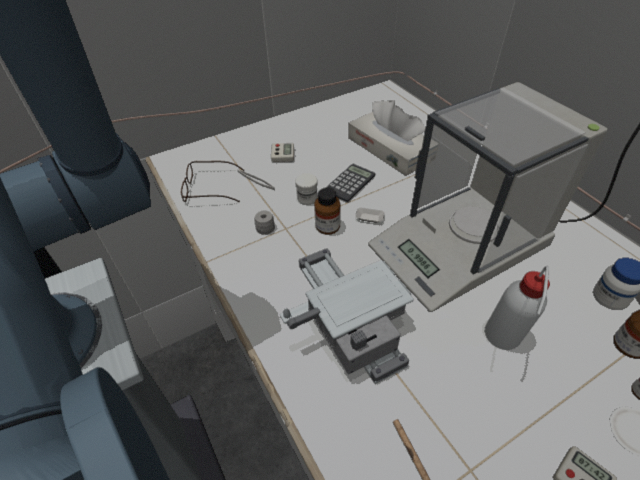

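View pics/top0.png

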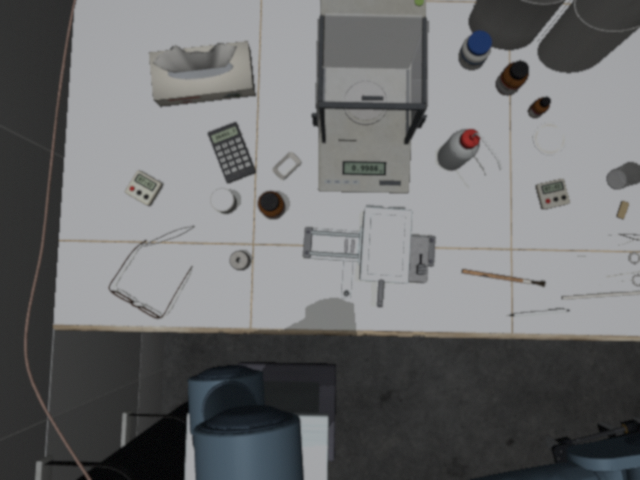

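```bash
python3 -m creep '[[[0,0,0],[0,0,0.11]],[[0,0,0],[0,0,0.11]],[[0,0,0],[0,0,0.11]],[[3,-1.7,0],[0,0,0]],[[3,-1.7,0],[0,0,0]],[[3,-1.7,0],[0,0,0]],[[3,-1.7,0],[0,0,0]],[[3,-1.7,0],[0,0,0]],[[3,-1.7,0],[0,0,0]],[[3,-1.7,0],[0,0,0]],[[3,-1.7,0],[0,0,0]],[[3,-1.7,0],[0,0,0]],[[3,-1.7,0],[0,0,0]],[[0,0,0],[0,0,0]]]' 0
cat >> h.py <<'E'
def st():
    s=robot.read_state(); M=R.from_rotvec(s['ee_rot']).as_matrix()
    print('t',s['time_s'],'p',s['position'].round(4),'x',M[:,0].round(3),'z',M[:,2].round(3),'F',np.round(s['wrist_force'],1),'gap',round(s['finger_gap'],4))
    return s,M
def look(cam,names):
    imaging.read_camera(cam); 
    for n in names: print(cam,n,[(np.round(d['xyz'],4).tolist(),round(d['conf'],2)) for d in imaging.spot_point(cam,n)[:2]])
E
python3 - <<'E'
from h import *
st()
for c in ('wrist','top'): look(c,('station','push_face','pull','lid_hinge','thumb'))
E
```

```text
time_s: 2.3
position: [0.4928, -0.4784, 0.2228]
ee_rot: [3.137, -0.134, 0.001]
wrist_force: [-0.3, -0.2, -0.2]
finger_gap: 0.0005
t 2.3 p [ 0.4928 -0.4784  0.2228] x [ 0.996 -0.085  0.001] z [ 0.001 -0.002 -1.   ] F [-0.3 -0.2 -0.2] gap 0.0005
wrist station [([0.4231, -0.1945, 0.0325], 0.58)]
wrist push_face [([0.5048, -0.3677, 0.0628], 0.87)]
wrist pull [([0.4211, -0.2639, 0.0872], 0.93)]
wrist lid_hinge [([0.6104, -0.2735, 0.0895], 0.65)]
wrist thumb [([0.4669, -0.355, 0.1017], 0.63)]
top station [([0.4258, -0.1955, 0.0327], 0.62)]
top push_face [([0.4994, -0.3633, 0.0585], 0.85)]
top pull [([0.4218, -0.2684, 0.0908], 0.9), ([0.4959, 0.048, 0.0025], 0.68)]
top lid_hinge [([0.6111, -0.275, 0.0887], 0.96), ([0.4215, -0.1888, 0.0356], 0.72)]
top thumb [([0.4696, -0.3537, 0.0994], 0.55)]
```

```bash
python3 -m creep '[[[0.2,0,4.2],[0,0,-0.035]],[[0.2,0,4.2],[0,0,0]],[[0,0,4.2],[0,0,0]],[[0,0,4.1],[0,0,0]],[[0,-1.5,0],[0,0,0]],[[0,-1.5,0],[0,0,0]],[[0,-1,0],[0,0,0]],[[0,-0.8,0],[0,0,0]],[[0,0,0],[0,0,0]]]'; python3 -c "
from h import *
st()"
```

```text
time_s: 3.8
position: [0.4991, -0.4347, 0.059]
ee_rot: [3.128, -0.086, 0.013]
wrist_force: [0.2, -0.2, 0.8]
finger_gap: 0.0003
t 3.8 p [ 0.4991 -0.4347  0.059 ] x [ 0.998 -0.055  0.009] z [ 0.008 -0.013 -1.   ] F [ 0.2 -0.2  0.8] gap 0.0003
```

```bash
python3 -m creep '[[[0,-1.5,0.2],[0.01,0.008,0]],[[0,-1.5,0],[0,0,0]],[[0,-1,0],[0,0,0]],[[0,-1,0],[0,0,0]],[[0,-1,0],[0,0,0]],[[0,-1,0],[0,0,0]],[[0,-1,0],[0,0,0]],[[0,-1,0],[0,0,0]],[[0,-1,0],[0,0,0]]]'; python3 -c "
from h import *
st();look('top',['pull','push_face','lid_hinge'])"
```

```text
time_s: 4.7
position: [0.5061, -0.3305, 0.0604]
ee_rot: [3.131, -0.087, 0.033]
wrist_force: [-1.1, -2.0, 0.7]
finger_gap: 0.0005
t 4.7 p [ 0.5061 -0.3305  0.0604] x [ 0.998 -0.056  0.022] z [ 0.021 -0.01  -1.   ] F [-1.1 -2.   0.7] gap 0.0005
top pull [([0.4245, -0.2152, 0.0926], 0.69)]
top push_face [([0.6123, -0.2222, 0.0888], 0.6)]
top lid_hinge [([0.6148, -0.2232, 0.0882], 0.59)]
```

```bash
python3 -m creep '[[[0,-0.6,0],[0,-0.02,0]],[[0,-0.4,0],[0,0,0]]]'; for i in 1 2; do python3 -m creep '[[[0,-0.3,0],[0,0,0]]]'|grep -v ee; done;python3 -c "
from h import *
st();look('top',['pull','station'])"
```

```text
time_s: 5.1
position: [0.5064, -0.3241, 0.0604]
ee_rot: [3.125, -0.086, -0.0]
wrist_force: [-2.2, -18.6, -7.0]
finger_gap: 0.0006
time_s: 5.2
position: [0.5064, -0.3242, 0.0604]
wrist_force: [-1.5, -12.4, -5.9]
finger_gap: 0.0005
time_s: 5.3
position: [0.5064, -0.3243, 0.0605]
wrist_force: [-2.3, -11.2, -5.2]
finger_gap: 0.0006
t 5.3 p [ 0.5064 -0.3243  0.0605] x [ 0.999 -0.054  0.   ] z [-0.001 -0.029 -1.   ] F [ -2.3 -11.2  -5.2] gap 0.0006
top pull []
top station [([0.4221, -0.194, 0.0312], 0.94)]
```

```bash
for i in 1 2; do python3 -m creep '[[[0,-0.5,0],[0,0,0]]]'|grep -v ee; done
python3 - <<'E'
from h import *
st();look('top',['pull','station','lid_hinge'])
look('scene',['pull','thumb']);a=imaging.read_camera('scene');cv2.imwrite('pics/s1.png',cv2.resize(a[200:420,230:500],None,fx=2.5,fy=2.5))
E
```

```text
time_s: 5.55
position: [0.5065, -0.3233, 0.0606]
wrist_force: [-2.0, -12.4, -4.4]
finger_gap: 0.0004
time_s: 5.65
position: [0.5065, -0.3206, 0.0606]
wrist_force: [-1.2, -3.5, -0.0]
finger_gap: 0.0007
t 5.65 p [ 0.5065 -0.3206  0.0606] x [ 0.998 -0.055  0.001] z [-0.001 -0.04  -0.999] F [-1.2 -3.5 -0. ] gap 0.0007
top pull []
top station [([0.4233, -0.1939, 0.0332], 0.59)]
top lid_hinge [([0.6139, -0.2128, 0.0898], 0.76)]
scene pull [([0.4232, -0.1989, 0.0931], 0.83)]
scene thumb []
```

View pics/s1.png

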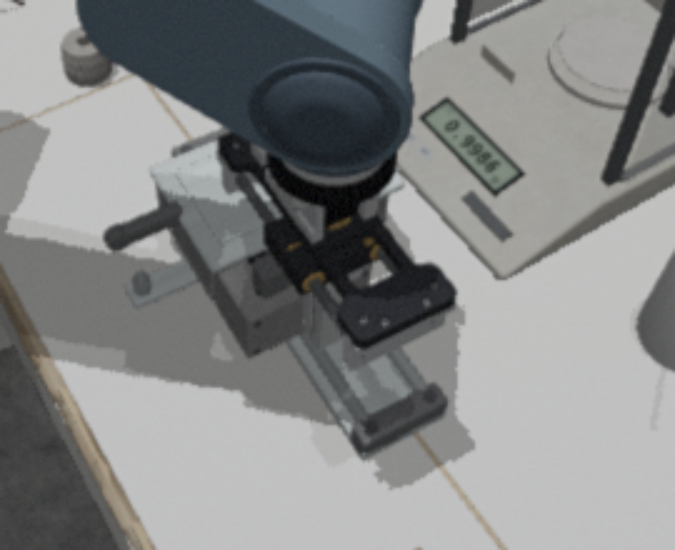

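```bash
for i in 1 2 3; do python3 -m creep '[[[0,-0.15,0],[0,0,0]]]'|grep -v ee; done
```

```text
time_s: 6.15
position: [0.5069, -0.3169, 0.0603]
wrist_force: [-0.7, -2.2, 0.3]
finger_gap: 0.0001
time_s: 6.25
position: [0.507, -0.3154, 0.0603]
wrist_force: [-1.1, -0.2, 0.3]
finger_gap: 0.0003
time_s: 6.35
position: [0.5071, -0.3137, 0.0603]
wrist_force: [0.5, 0.7, 0.6]
finger_gap: 0.0003
```

```bash
python3 -m creep '[[[0,1.5,0],[0.02,0,0]],[[0,1.5,0],[0.02,0,0]],[[0,0,-4],[0,0,0]],[[0,0,-4],[0,0,0]],[[0,0,-4],[0,0,0]],[[-2,-2,-2],[0,0,0]],[[-2.2,-3,0],[0,0,0]],[[-2.2,-3,0],[0,0,0]],[[-2.2,-3,0],[0,0,0]],[[0,-2,0],[0,0,0]],[[0,0,0],[0,0,0]]]' 4
python3 - <<'E'
from h import *
st()
for c in('wrist','top'): look(c,['pull','station','lid_hinge','thumb'])
cv2.imwrite('pics/w1.png',imaging.read_camera('wrist'))
E
```

```text
time_s: 7.45
position: [0.424, -0.2021, 0.2068]
ee_rot: [-3.127, 0.085, -0.003]
wrist_force: [-0.6, 0.5, -0.2]
finger_gap: 0.0404
t 7.45 p [ 0.424  -0.2021  0.2068] x [ 0.999 -0.054  0.001] z [ 0.002  0.014 -1.   ] F [-0.6  0.5 -0.2] gap 0.0404
wrist pull [([0.4265, -0.1944, 0.0897], 0.62)]
wrist station [([0.4225, -0.1944, 0.0319], 0.92)]
wrist lid_hinge []
wrist thumb [([0.4697, -0.2845, 0.0985], 0.71)]
top pull []
top station [([0.6285, 0.0876, -0.0001], 0.23)]
top lid_hinge [([0.6146, -0.2038, 0.0917], 0.89)]
top thumb [([0.471, -0.284, 0.1006], 0.66)]
```

View pics/w1.png

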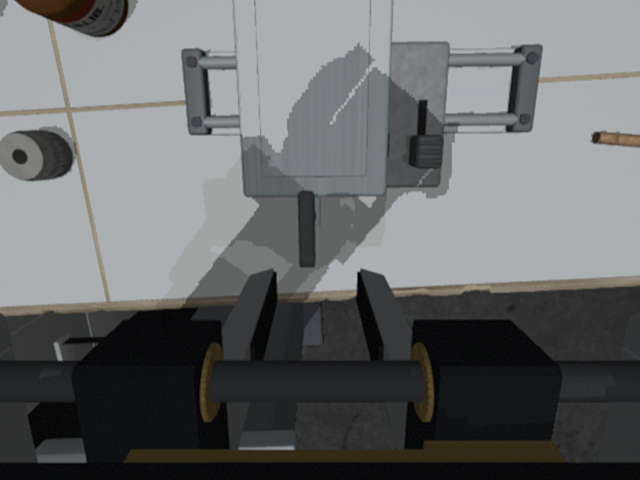

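```bash
python3 -m creep '[[[0.1,-0.75,2],[-0.014,0,0]],[[0,0,3],[0,0,0]],[[0,0,3],[0,0,0]],[[0,0,2.5],[0,0,0]],[[0,0,1.2],[0,0,0]],[[0,0,0],[0,0,0]]]'; python3 -c "
from h import *
st();look('wrist',['pull'])"
```

```text
time_s: 8.6
position: [0.4277, -0.1988, 0.0878]
ee_rot: [3.136, -0.091, 0.007]
wrist_force: [-0.4, -0.2, -0.1]
finger_gap: 0.0404
t 8.6 p [ 0.4277 -0.1988  0.0878] x [ 0.998 -0.058  0.004] z [ 0.004 -0.004 -1.   ] F [-0.4 -0.2 -0.1] gap 0.0404
wrist pull [([0.4256, -0.1933, 0.0862], 0.93)]
```

```bash
python3 -m creep '[[[-0.1,-0.45,0],[0,0,0]],[[0,0,0],[0,0,0]]]'; python3 -m creep '[[[0,0,0],[0,0,0]],[[0,0,0],[0,0,0]],[[0,0,0],[0,0,0]],[[0,0,0],[0,0,0]],[[0,0,0],[0,0,0]]]' 0; python3 -c "
from h import *
st();look('top',['pull','lid_hinge','thumb'])"
```

```text
time_s: 8.9
position: [0.4296, -0.1961, 0.0923]
ee_rot: [3.131, -0.092, 0.017]
wrist_force: [-1.1, -0.1, 1.0]
finger_gap: 0.0401
time_s: 9.4
position: [0.431, -0.1962, 0.0947]
ee_rot: [3.13, -0.091, 0.024]
wrist_force: [0.7, 0.8, 0.7]
finger_gap: 0.0119
t 9.4 p [ 0.431  -0.1962  0.0947] x [ 0.998 -0.058  0.015] z [ 0.015 -0.011 -1.   ] F [0.7 0.8 0.7] gap 0.0119
top pull []
top lid_hinge [([0.6122, -0.2053, 0.0901], 0.81), ([0.4718, -0.2858, 0.0998], 0.22)]
top thumb [([0.4704, -0.2823, 0.1017], 0.52)]
```

```bash
for i in 1 2 3; do python3 -m creep '[[[0,0,-0.5],[0,0,0]]]'|egrep 'pos|for'; done
```

```text
position: [0.4311, -0.1961, 0.0993]
wrist_force: [4.7, -0.5, -4.0]
position: [0.4312, -0.196, 0.1039]
wrist_force: [10.7, -2.9, -25.9]
position: [0.4305, -0.1944, 0.1055]
wrist_force: [17.2, -1.9, -38.1]
```

```bash
python3 -m creep '[[[0,0,0],[0,0,0]],[[0,0,0],[0,0,0]],[[0,0,0],[0,0,0]]]'; python3 -m creep '[[[0,0,-0.3],[0,0,0]],[[0,0,0],[0,0,0]]]'
python3 - <<'E'
from h import *
st()
look('wrist',['pull','thumb'])
cv2.imwrite('pics/s2.png',cv2.resize(imaging.read_camera('scene')[200:400,240:460],None,fx=3,fy=3))
E
```

```text
time_s: 10.2
position: [0.4304, -0.1938, 0.1034]
ee_rot: [3.132, -0.094, 0.03]
wrist_force: [2.6, 0.4, -3.2]
finger_gap: 0.0119
time_s: 10.4
position: [0.4305, -0.1934, 0.1041]
ee_rot: [3.132, -0.095, 0.035]
wrist_force: [6.0, -2.3, -8.8]
finger_gap: 0.0115
t 10.4 p [ 0.4305 -0.1934  0.1041] x [ 0.998 -0.06   0.022] z [ 0.022 -0.008 -1.   ] F [ 6.  -2.3 -8.8] gap 0.0115
wrist pull [([0.4254, -0.1901, 0.0957], 0.89)]
wrist thumb [([0.4678, -0.2822, 0.0983], 0.71)]
```

View pics/s2.png

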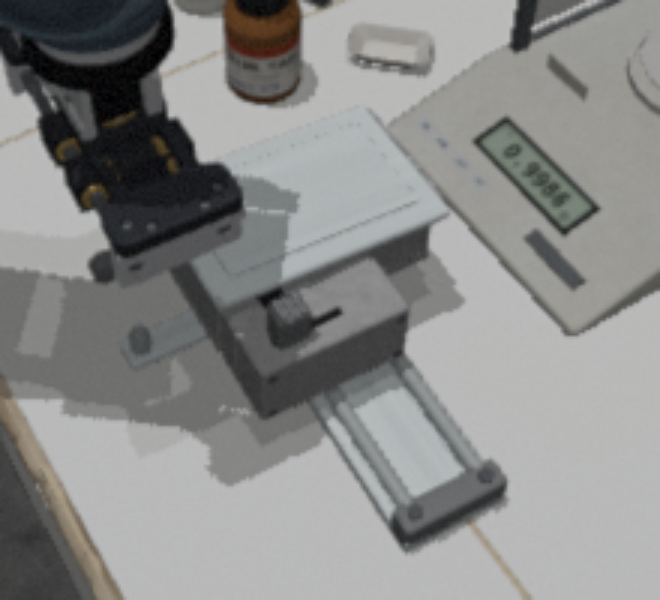

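```bash
python3 -m creep '[[[0,0.1,0.4],[0,0.011,0]],[[0,0.1,0.4],[0,0.011,0]],[[0,0,0.3],[0,0,0]],[[0,0,0],[0,0,0]]]'|egrep 'pos|for'; python3 -m creep '[[[0,0,0],[0,0,0]],[[0,0,0],[0,0,0]],[[0,0,0],[0,0,0]],[[0,0,-3],[0,0,0]],[[0,0,-3],[0,0,0]],[[0,0,-3],[0,0,0]],[[0,3,-1],[0,0,0]],[[0,3,0],[0,0,0]],[[0,2.8,0],[0,0,0]],[[0,0,0],[0,0,0]]]' 4;  python3 -m creep '[[[0,0,0],[0,0,0]],[[0,0,0],[0,0,0]],[[0,0,0],[0,0,0]]]' 0;python3 - <<'E'
from h import *
st();look('wrist',['thumb','pull']);look('top',['thumb'])
E
```

```text
position: [0.4298, -0.1961, 0.0958]
wrist_force: [1.0, 2.6, -1.4]
time_s: 12.0
position: [0.42, -0.2873, 0.2015]
ee_rot: [3.126, -0.091, 0.066]
wrist_force: [0.3, 0.1, 0.9]
finger_gap: 0.0399
time_s: 12.3
position: [0.4196, -0.2857, 0.2006]
ee_rot: [3.127, -0.091, 0.064]
wrist_force: [-0.3, 0.1, -0.6]
finger_gap: 0.0196
t 12.3 p [ 0.4196 -0.2857  0.2006] x [ 0.997 -0.058  0.041] z [ 0.04  -0.013 -0.999] F [-0.3  0.1 -0.6] gap 0.0196
wrist thumb [([0.4704, -0.2873, 0.0977], 0.7)]
wrist pull [([0.4295, -0.1954, 0.0858], 0.63)]
top thumb [([0.4708, -0.2819, 0.1007], 0.55), ([0.6229, -0.0202, -0.0021], 0.33)]
```

```bash
python3 -m creep '[[[0.5,-0.2,2.5],[0.013,-0.04,0]],[[0.5,-0.2,2.5],[0,0,0]],[[0,0,2.5],[0,0,0]],[[0,0,1.7],[0,0,0]],[[0,0,0],[0,0,0]]]' 0;python3 - <<'E'
from h import *
st();look('wrist',['thumb']);cv2.imwrite('pics/w2.png',imaging.read_camera('wrist'))
E
```

```text
time_s: 13.05
position: [0.4329, -0.2832, 0.108]
ee_rot: [3.139, -0.089, 0.005]
wrist_force: [0.1, -0.4, 0.2]
finger_gap: 0.0002
t 13.05 p [ 0.4329 -0.2832  0.108 ] x [ 0.998 -0.057  0.003] z [ 0.003 -0.002 -1.   ] F [ 0.1 -0.4  0.2] gap 0.0002
wrist thumb [([0.4705, -0.2833, 0.0993], 0.79)]
```

View pics/w2.png

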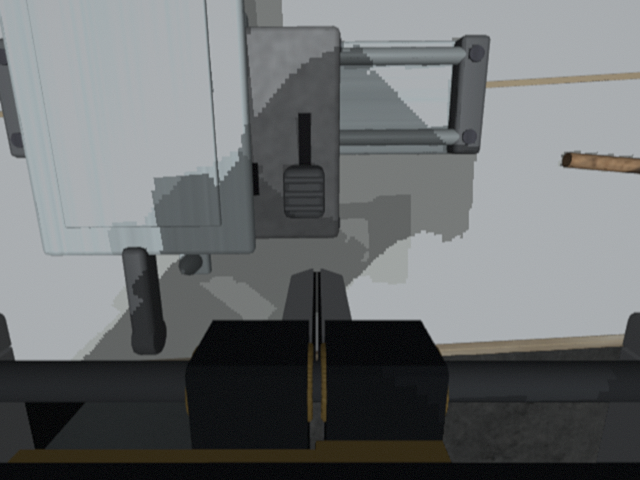

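```bash
python3 -m creep '[[[1,-0.05,0],[0,0,0]],[[1,-0.05,0],[0,0,0]],[[0.6,-0.05,0],[0,0,0]]]'|egrep 'pos|for'; for i in 1 2 3 4; do python3 -m creep '[[[0.6,0,0],[0,0,0]]]'|egrep 'pos|for'; done
```

```text
position: [0.4636, -0.2867, 0.1152]
wrist_force: [-5.1, -0.5, -1.6]
position: [0.4693, -0.2869, 0.1153]
wrist_force: [-6.4, -0.0, -1.3]
position: [0.4747, -0.2871, 0.1152]
wrist_force: [-6.0, 0.0, 2.8]
position: [0.4801, -0.2874, 0.1153]
wrist_force: [-7.3, -0.0, 3.6]
position: [0.4834, -0.2876, 0.1152]
wrist_force: [-26.4, 0.5, 17.0]
```

```bash
python3 -m creep '[[[-1.5,0,0],[0,0,0]],[[-1.5,0,0],[0,0,0]],[[0,0,-3],[0,0,0]],[[-1,0,-3],[0,0,0]],[[-1.5,-2,-2],[0,0,0]],[[0,-2.5,0],[0,0,0]],[[0,-2.5,0],[0,0,0]],[[0,-2,0],[0,0,0]],[[0,0,0],[0,0,0]]]' 4;python3 - <<'E'
from h import *
st();look('wrist',['pull','thumb']);look('scene',['thumb'])
E
```

```text
time_s: 14.8
position: [0.4378, -0.1928, 0.202]
ee_rot: [3.129, -0.082, -0.004]
wrist_force: [-0.3, -0.6, 0.6]
finger_gap: 0.0403
t 14.8 p [ 0.4378 -0.1928  0.202 ] x [ 0.999 -0.053 -0.002] z [-0.003 -0.011 -1.   ] F [-0.3 -0.6  0.6] gap 0.0403
wrist pull [([0.4265, -0.1935, 0.0865], 0.87)]
wrist thumb [([0.4913, -0.2835, 0.0989], 0.85)]
scene thumb [([0.4908, -0.2844, 0.0998], 0.74)]
```

```bash
python3 -m creep '[[[-0.7,0.15,2.5],[0.011,0,0]],[[-0.5,0,3],[0,0,0]],[[0,0,3],[0,0,0]],[[0,0,2.4],[0,0,0]],[[0,0,0.7],[0,0,0]],[[0,0,0],[0,0,0]]]';python3 - <<'E'
from h import *
st();look('wrist',['pull'])
E
```

```text
time_s: 15.65
position: [0.4257, -0.2021, 0.0832]
ee_rot: [3.138, -0.099, -0.001]
wrist_force: [0.6, -0.5, -0.8]
finger_gap: 0.0404
t 15.65 p [ 0.4257 -0.2021  0.0832] x [ 0.998 -0.063 -0.   ] z [-0.001 -0.002 -1.   ] F [ 0.6 -0.5 -0.8] gap 0.0404
wrist pull [([0.4249, -0.1976, 0.0882], 0.69)]
```

```bash
python3 -m creep '[[[0,-0.6,-0.4],[0,0,-0.01]],[[0,0,0],[0,0,0]]]'|grep pos; python3 -m creep '[[[0,0,0],[0,0,0]],[[0,0,0],[0,0,0]],[[0,0,0],[0,0,0]],[[0,0,0],[0,0,0]],[[0,0,0],[0,0,0]]]' 0; python3 -c "
from h import *
st()"
```

```text
position: [0.4284, -0.1974, 0.0914]
time_s: 16.45
position: [0.4299, -0.1964, 0.0938]
ee_rot: [3.135, -0.081, 0.014]
wrist_force: [0.4, 0.1, 1.1]
finger_gap: 0.0115
t 16.45 p [ 0.4299 -0.1964  0.0938] x [ 0.999 -0.052  0.009] z [ 0.009 -0.006 -1.   ] F [0.4 0.1 1.1] gap 0.0115
```

```bash
python3 -m creep '[[[0.02,0,-0.9],[0,0,0]],[[0.07,0,-0.9],[0,0,0]],[[0.11,0,-0.9],[0,0,0]],[[0.16,0,-0.9],[0,0,0]],[[0.2,0,-0.9],[0,0,0]],[[0.25,0,-0.9],[0,0,0]],[[0.3,0,-0.87],[0,0,0]],[[0.34,0,-0.85],[0,0,0]]]'; python3 -c "
from h import *
st()"
```

```text
time_s: 17.25
position: [0.4456, -0.1967, 0.1694]
ee_rot: [3.134, -0.082, 0.022]
wrist_force: [6.4, -1.0, -6.9]
finger_gap: 0.0118
t 17.25 p [ 0.4456 -0.1967  0.1694] x [ 0.999 -0.052  0.014] z [ 0.014 -0.007 -1.   ] F [ 6.4 -1.  -6.9] gap 0.0118
```

```bash
python3 -m creep '[[[0.55,0,-0.8],[0,0,0]],[[0.55,0,-0.8],[0,0,0]],[[0.55,0,-0.8],[0,0,0]],[[0.6,0,-0.75],[0,0,0]],[[0.65,0,-0.75],[0,0,0]],[[0.65,0,-0.7],[0,0,0]]]'
python3 - <<'E'
from h import *
st();look('wrist',['thumb','station']);look('scene',['thumb','lid_hinge','pull'])
cv2.imwrite('pics/s3.png',cv2.resize(imaging.read_camera('scene')[150:400,200:480],None,fx=2.4,fy=2.4))
E
```

```text
time_s: 17.85
position: [0.48, -0.1981, 0.2181]
ee_rot: [3.135, -0.081, 0.007]
wrist_force: [1.3, -2.1, -6.2]
finger_gap: 0.0115
t 17.85 p [ 0.48   -0.1981  0.2181] x [ 0.999 -0.052  0.005] z [ 0.005 -0.005 -1.   ] F [ 1.3 -2.1 -6.2] gap 0.0115
wrist thumb [([0.4885, -0.2825, 0.1007], 0.95)]
wrist station []
scene thumb [([0.4947, -0.2812, 0.1009], 0.64)]
scene lid_hinge [([0.6144, -0.2071, 0.0867], 0.86)]
scene pull [([0.4769, -0.1965, 0.217], 0.57)]
```

View pics/s3.png

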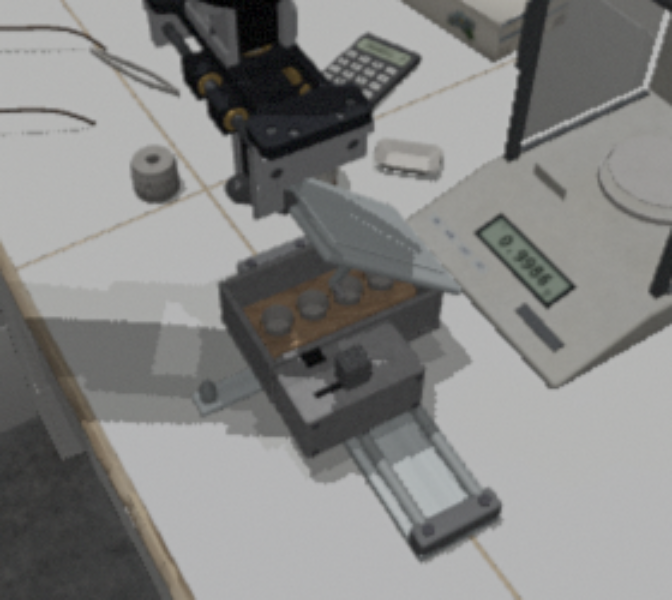

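```bash
python3 -m creep '[[[0,0,0],[0,0,0]],[[0,0,0],[0,0,0]]]'
python3 - <<'E'
from h import *
look('scene',['pot','jar','die','thumb'])
st()
print(robot.hand_in());st()
E
```

```text
time_s: 18.45
position: [0.48, -0.1981, 0.2181]
ee_rot: [3.135, -0.082, 0.012]
wrist_force: [1.0, -0.1, -1.5]
finger_gap: 0.0117
scene pot []
scene jar [([0.6235, -0.0216, -0.0009], 0.54)]
scene die [([0.4993, 0.0485, -0.001], 0.8)]
scene thumb [([0.4922, -0.2843, 0.1013], 0.62)]
t 18.7 p [ 0.48   -0.1981  0.218 ] x [ 0.999 -0.052  0.007] z [ 0.007 -0.006 -1.   ] F [ 0.3 -0.5 -2.2] gap 0.0113
the job is handed in; nothing more can be done
None
the job is handed in; nothing more can be done
```

I handed the job in at 18.7 s with the gripper holding the cover about 45 degrees open; no verdict is reported, so success is my reading of the checks.

- **Carriage:** I pushed it left over the crest until the push force dropped to zero. The pull tab then stood over the pin to within the camera's few millimetres. At the end, the grip position and the slide's measured position were still consistent with the station.
- **Tug:** I lifted the tab about 8–10 mm before touching the slide. It stopped hard at about 38 N upward, so the catch was holding.
- **Release slide:** I pushed it back to its end stop. The camera shows it about 20 mm further back, and I left it there.
- **Final hold:** From the tool pose the cover stands at about 0.77 rad. The fingers are closed on the tab with an 11–12 mm gap, and the tool still carries about 2 N.
- **Jar and die:** The last picture shows both within about 4 mm of where they started.
- **Checks that failed:** The pot was not detected in the last picture, so its final position is unconfirmed, but the arm never went near it. The networks missed a few other points along the way or reported the wrong thing, and I used another camera or the force reading instead.

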